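Load the bench power box and click its lid shut

ROBOT

A 6-joint arm with a two-finger parallel gripper is mounted at the origin on the work surface. World frame = base frame: x ahead of the robot, y to its left, z up, the work surface at z = 0. Lengths are in m, angles in rad, forces in N, time in s.
With the tool pointing down it reaches from about 0.375 to 0.925 m from the base axis. Payload 5.7 kg.
Tool frame: the origin (TCP) lies midway between the tips of the shut fingers; the grasp point (between the pads) lies 19 mm behind it; z points along the fingers, x is the direction in which the jaws open and shut, and the axes are right-handed (so a half turn about z gives the same grasp; the last joint's range is limited). The gripper opens to 88 mm and grips with 3 to 60 N. Pads are 20 mm wide; open, the fingers measure 115 mm over their backs; the gripper's body (75 mm by 178 mm) begins 61 mm behind the grasp point.
Start: joints at [-1.29, 0.359, 1.51, -0, 1.272, -0.115], TCP at [0.231, -0.554, 0.223] pointing down, gripper open.
Joint ranges: [-2.97, 2.97], [-1.01, 2.36], [0.21, 2.38], [-0.96, 4.11], [0.2, 2.71], [-2.98, 2.98]. Speed limits (rad/s): [2.39, 2.39, 3.14, 3.14, 3.14, 3.14].

INTERFACE

Orientations are given as a unit quaternion [x, y, z, w].
In Python, from bench import move_ptp, servo_line, goto_joints, move_gripper, sleep, inverse_kinematics, capture, PlanningError, close_job, spot_in, silhouettes, current_clock, current_joint_pos, current_qvel, current_joint_torque, current_position, current_orientation, current_force, current_torque, current_finger_gap gives the robot as it stands. Calls block until the motion is done:
- move_ptp(position, orientation): joint-space move of the TCP to a pose.
- servo_line(position, orientation=None, rate=0.15, contact_N=None): straight line of the TCP; orientation=None keeps the orientation; rate is the mean speed in m/s. With contact_N (N) it stops when the force on the tool has changed by that much, and returns True; else False.
- goto_joints(angles): joint-space move.
- move_gripper(opening): finger opening in m; the grip force is fixed at half the most; returns when the fingers have stopped.
- sleep(seconds).
- inverse_kinematics(position, orientation): joint angles nearest the present ones, or None.
- capture(name): name is "scene" or "top"; returns a dict with "image" (400x640x3 uint8, blue, green, red), "range_z" (400x640 float32, m along the optical axis (not along the pixel's ray), 0 where there is no reading), "intrinsics" (3x3 intrinsics, pixels), "R" (3x3) and "t" (3): a world point X has camera coordinates R X + t. Camera axes: x right, y down, z forward; pixel columns grow to the right and rows downward; lengths in m; the calibration is good to about 2 mm. A picture is of the moment at which its call begins.
A pose or a line that the arm cannot do raises PlanningError and nothing moves.
- close_job(): hands the job in, once; it reports no verdict.
Trained networks look in the newest picture that a camera, given by its name, has taken for a name from the list of things; names that differ only in an ending like _2 or _b are one class to them, and where a whole thing is asked for, a point or a joint stands for the part that bears it (a point fixed in the world has none). Each returns a list of dicts, best first, with "conf" (0 to 1); they miss things now and then, are a little off and sometimes report something else, mostly with a low value. They report only what shows in the picture. A call takes as long as a camera call. They do not tell look-alikes from the thing itself.
- spot_in(camera, query): "xy" ([column, row] in pixels, amid what is visible of it).
- silhouettes(camera, query): "region" (400x640 bool, what is visible of it) and "xy" ([column, row] in pixels, amid what is visible of it).
Readings, each from a call of its own:
- current_clock(): time.
- current_joint_pos(): joint angles.
- current_qvel(): joint speeds.
- current_joint_torque(): joint torques, N m.
- current_position(): TCP position.
- current_orientation(): TCP orientation.
- current_force(): force on the tool from outside, world axes, zero at the start.
- current_torque(): the same for the moment, N m.
- current_finger_gap(): finger opening in m.
Only numpy, scipy, OpenCV 4.12 (cv2) and the standard library are available. Lean on these libraries where they do the work, as an engineer would, in place of code of your own. Each camera call takes 0.05 s, during which the arm holds its last target.

TASK

Put the loose battery pack, grip rib up, fully down into the open well of the power box on the jeweller's bench. Then slide the power box's lid along its rails over the pack until its spring tab clicks behind the ledge, so that the lid stays shut when you let go; feel for the click and press only gently, without ramming the tab against its end stop. Leave the other things on the bench where they are.

Things in the scene. Friction and masses are not known exactly. Their poses are not given: they have to be found in the camera images.
- station: Power box, fixed to the bench: grey case 280 mm long (its x axis), 120 mm wide (y), deck 46 mm high, an aluminium rail wall along each long side (top at 57.5 mm; 94 mm free between the rail lips). Origin: centre of its underside. The lid is parked at its -x end (nearer the robot), the open battery well is in its +x half, the catch at its +x end.
- well (a point): Centre of the well's floor, 4 mm above the bench; axes as the power box. The well is 65 mm long (x) and 55 mm wide (y) with black walls 20 mm deep; above those is free space 94 mm wide (y) and about 75 mm long, up to the rails. The pack fits with 2 to 2.5 mm of play on each side, either way round.
- pack_mid (a point): Centre of the loose black battery pack, 19 mm above its underside. Body 61 mm long (its x), 50 wide (y), 22 high; on top a grip rib 44 mm long (x), 14 wide (y), 16 high; 38 mm high in all. 0.17 to 0.34 kg. Stands rib up on the bench to the robot's right, in one of three spots among other things. Pinch the rib across its width. Seated, this point is 19 mm above point well.
- lid (a joint): How far the lid has slid towards shut (m), along the power box's +x; 0 to 0.012 at the start. Rail friction about 1 N. From 0.099 on two sprung pins (3.5 N, then 0.1 N more per mm) push it open again unless latched. Latched, it rests somewhere from 0.107 to 0.121: the ledge is adjustable, set differently each time, and where is not told: feel for the click. Under 0.1045 it is not latched.
- lid_grip (a point): Centre of the upright rib on the white lid: 12 mm thick along the power box's x (sliding direction), 44 mm long (y), 22 mm high; this point is half-way up, 63.5 mm above the bench, 11 mm above the lid's top face. Moves with the lid; axes as the box. Lid plate 85 x 100 x 5 mm, its centre 12 mm to +x of this point; the tab (16 mm wide) lies from 42.5 to 80.5 mm to +x of it.
- bracket: Steel bracket on the deck at the power box's +x end, fixed to the box; origin on its underside, 108 mm to +x of the box's origin, 46 mm above the bench. It carries the adjustable steel catch: ramp, ledge 6 mm high and, behind it, the end stop 12 mm high. The catch's place along x shifts within 14 mm and is not given by this pose.
- bench_block: Bystander: steel bench block 65 x 65 x 20 mm; origin at the centre of its underside.
- spool: Bystander: wooden wire spool, 52 mm across, 26 mm high, standing on its end; origin at the centre of its underside.
- file: Bystander: flat steel file with wooden handle, 300 mm long along its x, up to 22 mm high, to the left of the power box; origin under its middle.
- hammer: Bystander: hammer 260 mm long, lying along its x to the left; origin under its middle.
- ring_box: Bystander: blue ring box 50 x 50 x 38 mm, right; origin at the centre of its underside.
- tab_hook (a point): Hook (4 mm thick) at the end of the lid's steel spring tab, on its centre line; moves with the lid. Over its last 8 mm or so it climbs a ramp 3.5 mm high (total push rises to 11 to 20 N), passes a 1.5 mm crest (7 to 9 N) and snaps down behind the ledge: the push then falls to 2 to 6 N, that of pins and rails alone. 2 mm further is a rigid end stop. Over 25 N on ledge or stop is ramming.
There are look-alikes about, which are no part of the job. There is more than one size of the part that bears pack_mid; the job needs the largest.

How it is judged:
On the way, in this order (a step that is already met when the one before it is completed fails the run):
1. the pack lies fully down in the well, rib up, while the lid is still open (horizontal distance between pack_mid and well below 0.006 m and z of pack_mid in the frame of well between 0.0165 and 0.0215 m and angle between pack_mid's own z axis and vertical below 0.1 rad and value of joint lid below 0.04 m), for 0.2 s.
2. the lid has been slid shut, past the ledge (value of joint lid above 0.1045 m), for 0.1 s.
At the end, for the whole second after the job is handed in: The lid is latched (joint above 0.1045, at rest, held by the ledge) and the pack lies in the well, rib up: within 6 mm of the well's centre, its centre 16.5 to 21.5 mm above the well's floor, tilt under 0.1 rad (value of joint lid above 0.1045 m and velocity of joint lid between -0.01 and 0.01 m/s and horizontal distance between pack_mid and well below 0.006 m and z of pack_mid in the frame of well between 0.0165 and 0.0215 m and angle between pack_mid's own z axis and vertical below 0.1 rad); the robot touches nothing.
It fails at once if the lid's tab is rammed: more than 25 N on the bracket and its catch (contact force between bracket and anything else above 25 N).
It fails at once if another thing on the bench is moved by more than 30 mm (distance of any of bench_block, spool, file, hammer, ring_box from where it was at the start of the episode above 0.03 m).
It also fails if it takes over 72 s, if anything falls off the work surface, if the arm or the gripper's body presses on something with over 40 N, if the wrist force passes 120 N, or if a joint passes its speed limit or range.

## Working session

There is one attempt and no reset: what is moved stays moved. The work goes in short steps, each a Python script; the robot and the scene stay as the last script left them, time stands still between calls to the robot, and variables do not carry over. Pictures are saved under pics/ and viewed, and the job is handed in when it is done.

```bash
ls; mkdir -p pics
cat > h.py <<'E'
import numpy as np, cv2
from bench import *
def cap(n,f=None):
    c=capture(n)
    if f: cv2.imwrite('pics/'+f,c['image'])
    return c
def cloud(c):
    d=c['range_z'];K=c['intrinsics'];v,u=np.mgrid[0:400,0:640]
    P=np.stack([(u-K[0,2])/K[0,0]*d,(v-K[1,2])/K[1,1]*d,d],-1)
    W=(P-c['t'])@c['R']
    W[d==0]=np.nan
    return W
def proj(c,X):
    p=c['R']@np.array(X)+c['t'];q=c['intrinsics']@p
    return q[:2]/q[2]
E
python3 - <<'E'
from h import *
print(current_clock(),current_position(),current_orientation(),current_finger_gap())
for n in ('scene','top'):
    c=cap(n,n+'0.png'); W=cloud(c)
    print(n,(-c['R'].T@c['t']).round(3), c['intrinsics'][0,0])
    np.savez('pics/'+n+'0.npz',W=W,im=c['image'],R=c['R'],t=c['t'],intrinsics=c['intrinsics'])
    for q in ('pack_mid','station','lid','bracket','ring_box','bench_block','spool'):
        print(q,[(np.round(r['xy']).tolist(),round(r['conf'],2),W[int(r['xy'][1]),int(r['xy'][0])].round(3).tolist()) for r in spot_in(n,q)])
print(current_clock())
E
```

```text
pics
0.0 [ 0.23114196 -0.55294559  0.22181562] [ 8.32331634e-01 -5.54277201e-01 -6.99124754e-04 -5.88273705e-04] 0.0876139642413232
scene [ 1.118 -0.318  0.843] 420.201105903054
pack_mid [([166.0, 240.0], 0.83, [0.466, -0.331, 0.017]), ([197.0, 266.0], 0.78, [0.581, -0.295, 0.033]), ([161.0, 291.0], 0.67, [0.586, -0.385, 0.016])]
station [([336.0, 209.0], 0.96, [0.598, 0.057, 0.019])]
lid [([324.0, 181.0], 0.77, [0.531, 0.063, 0.052])]
bracket [([360.0, 227.0], 0.61, [0.69, 0.062, 0.049])]
ring_box [([212.0, 296.0], 0.75, [0.668, -0.295, 0.038])]
bench_block []
spool [([257.0, 246.0], 0.85, [0.6, -0.159, 0.025])]
top [0.503 0.035 1.323] 421.15998335819626
pack_mid [([419.0, 217.0], 0.82, [0.555, -0.286, 0.035]), ([445.0, 209.0], 0.52, [0.582, -0.367, 0.026]), ([427.0, 247.0], 0.45, [0.466, -0.31, 0.014])]
station []
lid [([305.0, 226.0], 0.69, [0.533, 0.064, 0.053])]
bracket [([304.0, 174.0], 0.42, [0.691, 0.065, 0.053])]
ring_box [([304.0, 229.0], 0.75, [0.524, 0.067, 0.053]), ([416.0, 180.0], 0.71, [0.67, -0.28, 0.036]), ([420.0, 217.0], 0.48, [0.555, -0.29, 0.033])]
bench_block [([387.0, 241.0], 0.7, [0.487, -0.184, 0.027])]
spool [([377.0, 203.0], 0.73, [0.604, -0.159, 0.026])]
0.8
```

View pics/scene0.png

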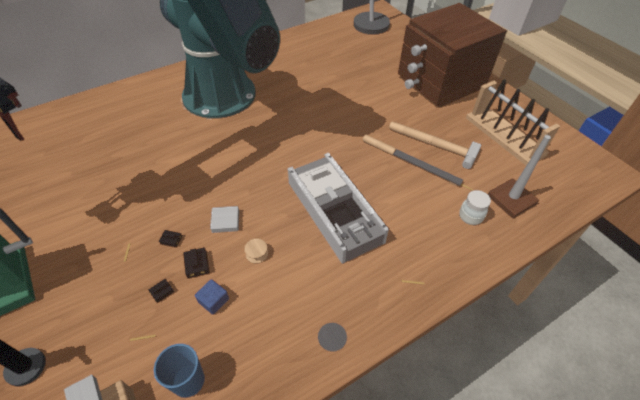

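View pics/top0.png

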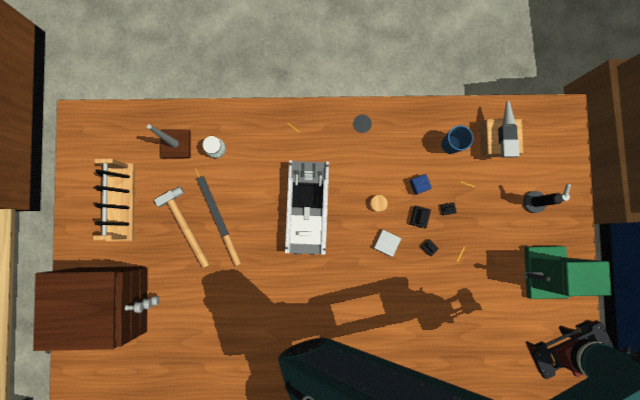

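Run:
```python
import cv2,numpy as np
a=cv2.imread('pics/scene0.png')[205:320,120:290];b=cv2.imread('pics/top0.png')[160:270,360:480]
cv2.imwrite('pics/c1.png',cv2.resize(a,None,fx=4.5,fy=4.5,interpolation=2));cv2.imwrite('pics/c2.png',cv2.resize(b,None,fx=5,fy=5,interpolation=2))
```

```text
(no output)
```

View pics/c1.png

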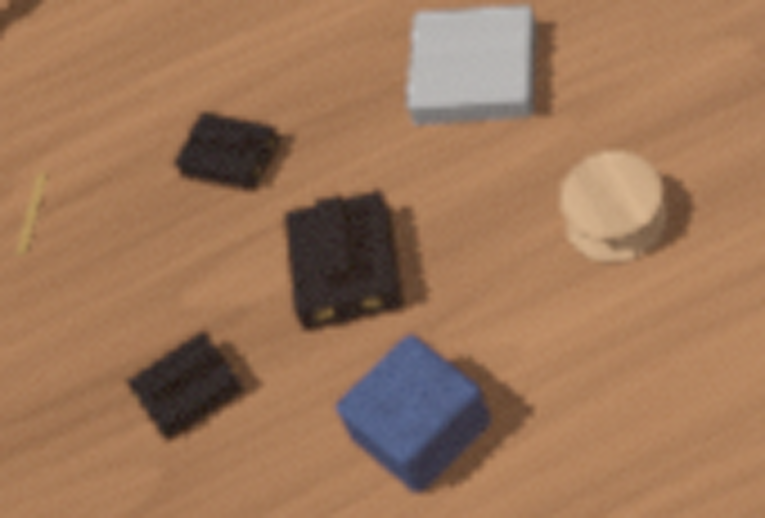

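View pics/c2.png

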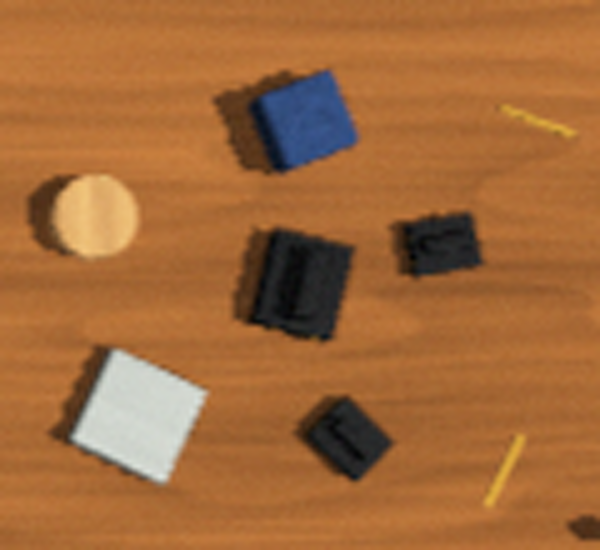

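Pack candidates in the scene view are (197,263), which is large, and (170,240) and (160,291), both small. In the top view they are (420,217), (429,247) and (447,209). I choose the large one at scene (197,263) / top (420,217). The close crops show it with the rib up and gold contacts. Next I measure the geometry.

Run:
```python
import numpy as np,cv2
for n in ('scene','top'):
    z=np.load(f'pics/{n}0.npz');W=z['W']
    m=np.isfinite(W[...,2])
    t=m&(abs(W[...,2])<0.008)&(W[...,0]>.4)&(W[...,0]<.75)&(abs(W[...,1])<.5)
    print(n,'table z',np.median(W[t][:,2]),W[t][:,2].std())
    for nm,c,r in (('pack',(.562,-.29),.048),):
        s=m&(np.hypot(W[...,0]-c[0],W[...,1]-c[1])<r)
        P=W[s]
        for lo,hi in ((.008,.03),(.015,.03),(.032,.045)):
            Q=P[(P[:,2]>lo)&(P[:,2]<hi)]
            if len(Q)>4: print(nm,lo,hi,len(Q),np.median(Q,0).round(4),cv2.minAreaRect(Q[:,:2].astype(np.float32)*1000))
        print(np.histogram(P[:,2],np.arange(-.005,.05,.005)))
    s=m&(W[...,0]>.42)&(W[...,0]<.8)&(W[...,1]>-.06)&(W[...,1]<.18)
    P=W[s];print(np.histogram(P[:,2],np.arange(-.01,.085,.005)))
    for lo,hi in ((.035,.08),(.0545,.061),(.066,.08)):
        Q=P[(P[:,2]>lo)&(P[:,2]<hi)]
        print('st',lo,hi,len(Q),cv2.minAreaRect(Q[:,:2].astype(np.float32)*1000),np.median(Q,0).round(4))
    im=z['im']
    y0,y1,x0,x1=(145,265,280,395) if n=='scene' else (150,265,275,340)
    cv2.imwrite(f'pics/st_{n}.png',cv2.resize(im[y0:y1,x0:x1],None,fx=5,fy=5,interpolation=2))
```

```text
scene table z -0.0005908996671693506 0.001711445367421275
pack 0.008 0.03 485 [ 0.5689 -0.2953  0.021 ] ((559.5479736328125, -293.6614685058594), (50.26886749267578, 64.55554962158203), 74.25113677978516)
pack 0.015 0.03 438 [ 0.5665 -0.295   0.0213] ((559.5900268554688, -293.8673400878906), (50.21543502807617, 64.48157501220703), 74.58472442626953)
pack 0.032 0.045 116 [ 0.5607 -0.2941  0.0371] ((560.2201538085938, -293.6629638671875), (13.893913269042969, 44.18756866455078), 74.4990234375)
(array([401, 216,  27,  37,  99, 323,  16,  17, 101,   3]), array([-0.005,  0.   ,  0.005,  0.01 ,  0.015,  0.02 ,  0.025,  0.03 ,
        0.035,  0.04 ,  0.045]))
(array([  14, 4207, 2379,  177,  151,  145,  417,  214,  186,  175,  672,
        989, 1110,  967,   37,   22,   64,   11]), array([-0.01 , -0.005,  0.   ,  0.005,  0.01 ,  0.015,  0.02 ,  0.025,
        0.03 ,  0.035,  0.04 ,  0.045,  0.05 ,  0.055,  0.06 ,  0.065,
        0.07 ,  0.075,  0.08 ]))
st 0.035 0.08 4047 ((592.93359375, 58.60610580444336), (123.22126007080078, 282.5505676269531), 86.67089080810547) [0.5883 0.0538 0.0509]
s
[... 956 characters left out ...]
240, 3081,  400,   11,   23,  189,  163,   13,   17,  286,
        809,  820,  731,  178,    8,   27,   30]), array([-0.01 , -0.005,  0.   ,  0.005,  0.01 ,  0.015,  0.02 ,  0.025,
        0.03 ,  0.035,  0.04 ,  0.045,  0.05 ,  0.055,  0.06 ,  0.065,
        0.07 ,  0.075,  0.08 ]))
st 0.035 0.08 2906 ((591.4788818359375, 59.25977325439453), (119.94303894042969, 281.9745788574219), 86.7841796875) [0.5611 0.0604 0.0522]
st 0.0545 0.061 914 ((592.345947265625, 59.2110595703125), (119.94303894042969, 277.8446350097656), 86.7841796875) [0.5603 0.0585 0.0573]
st 0.066 0.08 61 ((518.473388671875, 45.52727508544922), (25.070486068725586, 79.1999740600586), 20.59512710571289) [0.512  0.0639 0.0749]
```

View pics/st_scene.png

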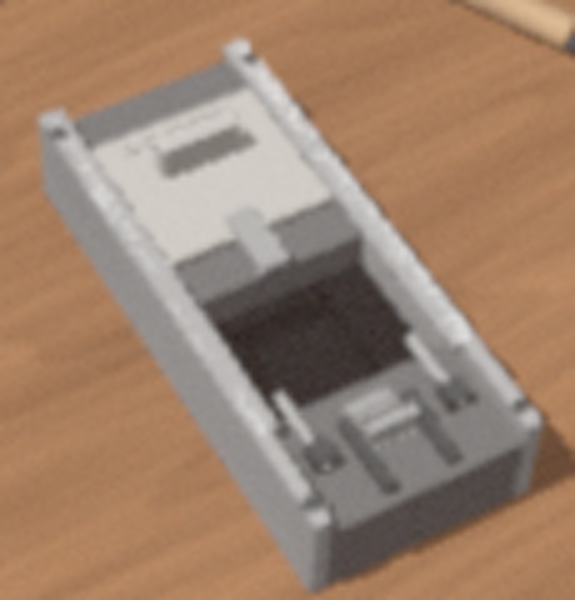

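View pics/st_top.png

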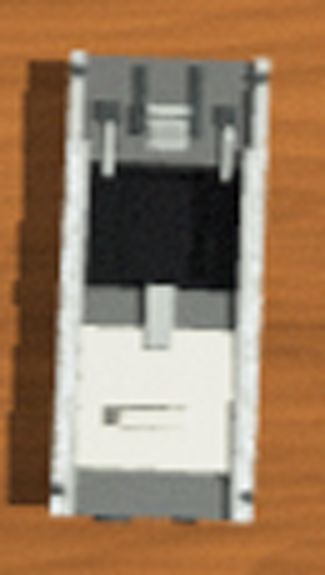

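```bash
cat >> h.py <<'E'
YAW=np.deg2rad(-3.3); SC=np.array([0.5928,0.0587])
def toS(W,sc=SC,yaw=YAW):
    d=W[...,:2]-sc;c,s=np.cos(yaw),np.sin(yaw)
    return np.stack([d[...,0]*c+d[...,1]*s,-d[...,0]*s+d[...,1]*c,W[...,2]],-1)
def fromS(x,y):
    c,s=np.cos(YAW),np.sin(YAW)
    return SC+np.array([c*x-s*y,s*x+c*y])
E
python3 - <<'E'
from h import *
for n in ('scene','top'):
    z=np.load(f'pics/{n}0.npz');S=toS(z['W'])
    ok=np.isfinite(S[...,2])&(abs(S[...,0])<.14)&(abs(S[...,1])<.055)
    print(n)
    # profile along x near several y : median z per 4mm
    for y0,y1 in ((-.02,-.01),(.01,.02),(-.035,-.028),(.028,.035)):
        Q=S[ok&(S[...,1]>y0)&(S[...,1]<y1)]
        print(y0,[(int(x*1000),int(1000*np.median(q))) for x in np.arange(-.01,.125,.004) for q in [Q[abs(Q[:,0]-x)<.002][:,2]] if len(q)])
    for x0,x1 in ((.02,.04),(.04,.06)):
        Q=S[ok&(S[...,0]>x0)&(S[...,0]<x1)]
        print('y',x0,[(int(x*1000),int(1000*np.median(q))) for x in np.arange(-.052,.054,.004) for q in [Q[abs(Q[:,1]-x)<.002][:,2]] if len(q)])
    # lid rib
    Q=S[ok&(S[...,2]>.066)&(S[...,0]<-.05)&(abs(S[...,1])<.03)&(S[...,2]<.08)]
    print('rib',len(Q),np.percentile(Q,[2,50,98],axis=0).round(4))
    # white lid color extents and well dark extents (image)
    im=z['im'];g=im.max(2)
    L=ok&(S[...,2]>.048)&(S[...,2]<.056)&(g>200)
    Q=S[L];print('lid',len(Q),np.percentile(Q[abs(Q[:,1])<.035],[1,99],axis=0).round(4))
    w=ok&(S[...,2]<.03)&(S[...,2]>0.0);Q=S[w];print('low',np.percentile(Q,[1,99],axis=0).round(4))
    from collections import Counter
    f=ok&(S[...,2]<.012);Q=S[f];print('floor',len(Q),np.percentile(Q,[0,2,50,98,100],axis=0).round(4))
    f=ok&(S[...,2]<.029)&(S[...,2]>.021);Q=S[f];print('ledge24',len(Q),np.percentile(Q,[0,2,50,98,100],axis=0).round(4))
E
```

```text
scene
-0.02 [(-10, 44), (-6, 45), (-2, 34), (2, 23), (6, 13), (10, 3), (14, 2), (18, 3), (22, 4), (26, 2), (30, 4), (33, 4), (38, 4), (42, 3), (46, 4), (49, 4), (74, 44), (78, 45), (82, 44), (86, 46), (90, 45), (94, 49), (98, 50), (102, 49), (106, 52), (110, 51), (114, 49), (118, 49), (122, 51)]
0.01 [(-10, 44), (-6, 45), (-2, 36), (2, 23), (6, 12), (10, 3), (14, 2), (18, 3), (22, 3), (26, 3), (30, 3), (33, 3), (38, 2), (42, 3), (46, 3), (49, 3), (74, 44), (78, 46), (82, 45), (86, 46), (90, 47), (94, 50), (98, 51), (102, 51), (106, 50), (110, 50), (114, 48), (118, 49), (122, 50)]
-0.035 [(-10, 44), (-6, 44), (-2, 36), (2, 24), (6, 23), (10, 24), (14, 23), (18, 23), (22, 22), (26, 24), (30, 24), (33, 24), (38, 23), (42, 23), (46, 23), (49, 22), (54, 22), (58, 23), (62, 23), (70, 50), (78, 46), (82, 46), (86, 48), (90, 50), (94, 46), (98, 52), (102, 54), (106, 55), (110, 48), (114, 45), (118, 46), (122, 45)]
0.028 [(-10, 45), (-6, 44), (-2, 33), (2, 24), (6, 23), (10, 22), (14, 21), (18, 23), (22, 22), (26, 21), (30, 22), (33, 23), (38, 22), (42, 21), (46, 23), (49, 21), (54, 23), (58,
[... 2870 characters left out ...]
8, 19), (-24, 1), (-20, 3), (-16, 4), (-12, 6), (-8, 3), (-4, 5), (0, 3), (3, 5), (7, 2), (11, 4), (15, 4), (19, 4), (23, 2), (27, 14), (31, 24), (35, 24), (39, 23), (43, 24), (47, 56), (51, 58)]
rib 60 [[-0.087  -0.0202  0.0698]
 [-0.0812  0.0006  0.075 ]
 [-0.0754  0.021   0.0791]]
lid 731 [[-0.1111 -0.0342  0.0482]
 [-0.0162  0.0343  0.0559]]
low [[ 0.0008 -0.0461  0.0005]
 [ 0.0742  0.0483  0.0295]]
floor 360 [[ 0.0066 -0.0269 -0.0039]
 [ 0.008  -0.0254 -0.0015]
 [ 0.0396  0.0005  0.0043]
 [ 0.0704  0.027   0.01  ]
 [ 0.0709  0.0281  0.0116]]
ledge24 315 [[-0.0011 -0.0469  0.0212]
 [ 0.0009 -0.0459  0.0214]
 [ 0.0354  0.0113  0.0249]
 [ 0.0741  0.0482  0.0285]
 [ 0.0751  0.0492  0.0288]]
```

```bash
cat >> h.py <<'E'
def Q(deg):
    a=np.deg2rad(deg)/2; return np.array([np.cos(a),np.sin(a),0,0])
E
python3 - <<'E'
from h import *
p=np.array([.559,-.293])
move_gripper(0.05)
move_ptp([*p,.10],Q(-105.6))
print(current_clock(),current_position(),current_joint_pos().round(2))
c=cap('scene','s1.png')
hit=servo_line([*p,.0255],rate=.06,contact_N=8)
print(hit,current_clock(),current_position(),current_force())
E
python3 -c "
import cv2;a=cv2.imread('pics/s1.png')[180:330,100:300];cv2.imwrite('pics/s1c.png',cv2.resize(a,None,fx=4,fy=4,interpolation=2))"
```

```text
3.1583 [ 0.55885355 -0.29378416  0.1002794 ] [-0.59  0.53  1.57 -0.    1.05  1.25]
False 4.6 [ 0.55932654 -0.29319318  0.02595421] [0.34168287 0.85680609 0.23749535]
```

View pics/s1c.png

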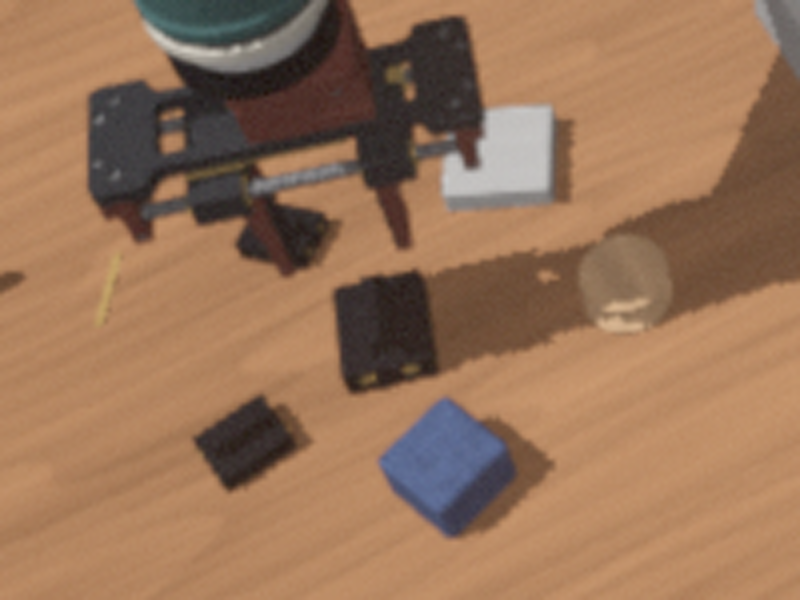

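The gripper sits above the large pack at crop (385,330), well clear of the ring box and the small packs. I'll grip, lift and check.

Run:
```python
from h import *
p=np.array([.559,-.293])
move_gripper(0.0)
print(current_clock(),current_finger_gap(),current_position())
servo_line([*p,.16],rate=.12)
print(current_clock(),current_finger_gap(),current_force())
w=fromS(.038,.0005);print(w)
move_ptp([*w,.14],Q(-93.3))
sleep(.2)
print(current_clock(),current_position(),current_orientation(),current_force())
for n in('scene','top'):
    c=cap(n,n+'2.png');np.savez('pics/'+n+'2.npz',W=cloud(c),im=c['image'],R=c['R'],t=c['t'],intrinsics=c['intrinsics'])
a=cv2.imread('pics/scene2.png')[60:260,220:440];cv2.imwrite('pics/s2c.png',cv2.resize(a,None,fx=3,fy=3,interpolation=2))
```

```text
5.25 0.01374081212135752 [ 0.55901699 -0.2930372   0.02554968]
6.525 0.013742825204049305 [-0.39738717 -0.54097373 -3.82715873]
[0.63076577 0.05701174]
8.0667 [0.6309512  0.05563893 0.14008069] [-6.85773930e-01  7.27814606e-01 -1.25448198e-04 -2.87504889e-07] [-0.52520595  0.30958708 -2.21639771]
```

View pics/s2c.png

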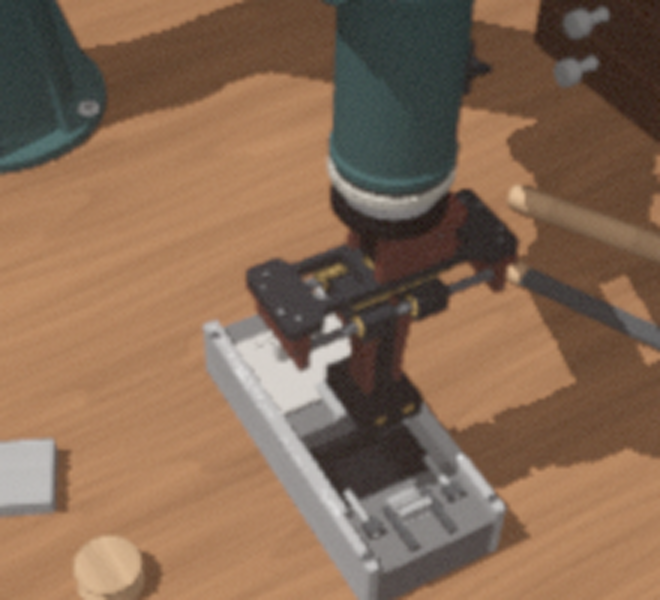

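Run:
```python
from h import *
z=np.load('pics/scene2.npz');W=z['W']
tcp=np.array([.63095,.05564])
S=toS(W,tcp)
ok=np.isfinite(S[...,2])&(S[...,2]>.085)&(S[...,2]<.15)&(abs(S[...,0])<.06)&(abs(S[...,1])<.05)
P=S[ok];print(len(P),np.histogram(P[:,2],np.arange(.085,.152,.005)))
T=P[(P[:,2]>.132)&(P[:,2]<.1395)];print(len(T),np.percentile(T,[1,5,50,95,99],axis=0).round(4)*1000)
F=P[(P[:,2]>.118)&(P[:,2]<.131)];print(len(F),np.percentile(F,[1,5,50,95,99],axis=0).round(4)*1000)
print(cv2.minAreaRect((P[(P[:,2]>.112)&(P[:,2]<.1395)][:,:2]*1000).astype(np.float32)))
T=F[F[:,0]>.024];print(np.polyfit(T[:,1],T[:,0],1),T[:,0].mean())
```

```text
460 (array([  0,   0,   0,   0,   0,   1,  35,  50,  43,  96, 182,  24,  29]), array([0.085, 0.09 , 0.095, 0.1  , 0.105, 0.11 , 0.115, 0.12 , 0.125,
       0.13 , 0.135, 0.14 , 0.145, 0.15 ]))
250 [[-27.6 -26.  132.4]
 [-25.4 -25.  133.3]
 [ 15.6 -13.4 135.8]
 [ 30.6  20.7 137.9]
 [ 31.6  22.7 139.2]]
122 [[-25.9 -26.7 118.2]
 [-21.8 -26.2 119.2]
 [ 29.6 -22.1 124.6]
 [ 31.5  19.1 130.3]
 [ 31.9  22.9 130.9]]
((1.7123527526855469, -1.5740623474121094), (50.55414581298828, 61.7220573425293), 89.67405700683594)
[0.01597905 0.03027494] 0.030228304072526427
```

Run:
```python
from h import *
w=fromS(.0376,.0008)
servo_line([*w,.058],orientation=Q(-93.3),rate=.08)
sleep(.15);print(current_clock(),current_position(),w,current_force())
hit=servo_line([*w,.029],rate=.03,contact_N=7)
print(hit,current_clock(),current_position(),current_force(),current_torque(),current_finger_gap())
for n in('scene','top'): cap(n,n+'3.png')
a=cv2.imread('pics/scene3.png')[100:260,270:410];cv2.imwrite('pics/s3c.png',cv2.resize(a,None,fx=4,fy=3.7,interpolation=2))
```

```text
9.4917 [0.63088529 0.05735007 0.05866405] [0.6303837  0.05733427] [-0.44612589  0.17518595 -3.08886941]
True 10.3833 [0.62992272 0.05731856 0.02949784] [-0.46915576 -0.38276715  5.23549737] [ 0.0356865   0.02647535 -0.00354967] 0.013692848719337533
```

View pics/s3c.png

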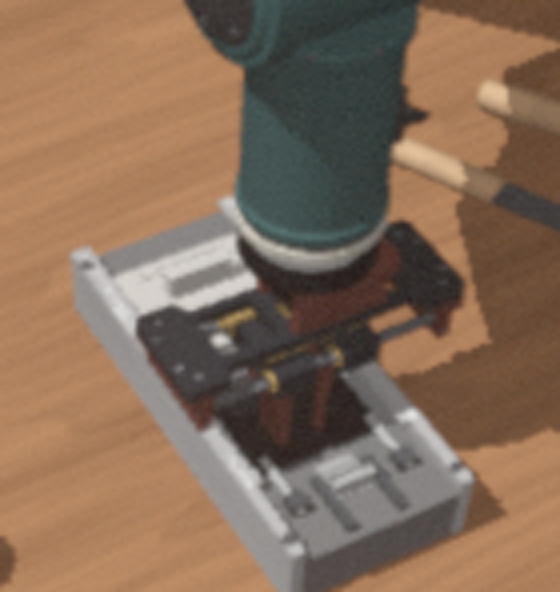

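Contact came at z=0.0295, exactly the expected seated height. I'll release, lift away and verify.

Run:
```python
from h import *
move_gripper(.034)
p=current_position();print(p,current_force())
servo_line([p[0],p[1],.13],rate=.12)
# staging behind the rib, high
b=fromS(-.080-.035,0.0)
move_gripper(0.0)
move_ptp([*b,.13],Q(-93.3))
print(current_clock(),current_position(),current_joint_pos().round(2),current_force())
for n in('scene','top'):
    c=cap(n,n+'4.png');S=toS(cloud(c))
    ok=np.isfinite(S[...,2])&(S[...,0]<.074)&(S[...,0]>0)&(abs(S[...,1])<.045)
    P=S[ok];T=P[(P[:,2]>.038)&(P[:,2]<.047)&(P[:,0]<.066)&(P[:,0]>.008)&(abs(P[:,1])<.025)]
    print('packtop',len(T),np.median(T,0).round(4),np.percentile(T[:,:2],[2,98],axis=0).round(4), cv2.minAreaRect((T[:,:2]*1000).astype(np.float32)))
    T=P[(P[:,2]>.02)&(P[:,2]<.032)&(abs(P[:,1])<.024)];print('body',np.median(T,0).round(4),np.percentile(T[:,:2],[1,99],axis=0).round(4))
    ok=np.isfinite(S[...,2])&(S[...,2]>.066)&(S[...,2]<.08)&(S[...,0]<-.05)&(S[...,0]>-.1)&(abs(S[...,1])<.03)
    print('rib',ok.sum(),np.percentile(S[ok],[3,50,97],axis=0).round(4))
a=cv2.imread('pics/scene4.png')[130:260,270:410];cv2.imwrite('pics/s4c.png',cv2.resize(a,None,fx=5,fy=4.5,interpolation=2))
```

```text
[0.62850352 0.0573348  0.0281896 ] [ 0.33048057  0.43804105 -0.19986944]
13.3333 [0.47893509 0.06534621 0.13061064] [-0.01  0.3   1.87 -0.    0.97  1.62] [ 0.94847183  0.07395489 -0.15222211]
packtop 88 [ 0.0373 -0.0008  0.0409] [[ 0.0176 -0.0077]
 [ 0.0598  0.0059]] ((38.62871551513672, -1.0823922157287598), (14.53203296661377, 43.73330307006836), 89.97233581542969)
body [ 0.0348 -0.0071  0.0254] [[ 0.0004 -0.0238]
 [ 0.0631  0.0233]]
rib 93 [[-0.0852 -0.0219  0.0666]
 [-0.0772 -0.0013  0.0732]
 [-0.0729  0.0184  0.0756]]
packtop 62 [0.0381 0.0007 0.0434] [[ 0.0167 -0.006 ]
 [ 0.0568  0.007 ]] ((36.88962936401367, 0.2110757827758789), (40.440948486328125, 12.308809280395508), 2.4393599033355713)
body [ 0.0345 -0.0037  0.0261] [[ 0.0005 -0.0236]
 [ 0.0736  0.0234]]Traceback (most recent call last):
  File "<stdin>", line 17, in <module>
    return _quantile_unchecked(
        a, q, axis, out, overwrite_input, method, keepdims, weights)
    return _ureduce(a,
                    func=_quantile_ureduce_func,
    ...<5 lines>...
                    overwrite_input=overwrite_input,
                    method=method)
    r = func(a, **kwargs)
    result = _quantile(arr,
                       quantiles=q,
    ...<2 lines>...
                       out=out,
                       weights=wgt)
    slices_having_nans = np.isnan(arr[-1, ...])
                                  ~~~^^^^^^^^^
IndexError: index -1 is out of bounds for axis 0 with size 0
```

```bash
cat >> h.py <<'E'
AX=np.array([np.cos(YAW),np.sin(YAW),0])
def fx(): return float(-np.dot(current_force(),AX))
E
python3 - <<'E'
from h import *
a=cv2.imread('pics/scene4.png')[130:260,270:410];cv2.imwrite('pics/s4c.png',cv2.resize(a,None,fx=5,fy=4.5,interpolation=2))
q=Q(-93.3);Z=.0575
print(servo_line([*fromS(-.115,0),Z],orientation=q,rate=.1,contact_N=8))
sleep(.2);f0=[fx() for _ in range(5)];print('base',f0,current_position(),current_clock())
hit=servo_line([*fromS(-.085,0),Z],rate=.02,contact_N=1.2)
s=toS(current_position());print(hit,s,fx(),current_clock())
E
```

```text
False
base [-0.4213077311912603, -0.4213077311912603, -0.4213077311912603, -0.4213077311912603, -0.4213077311912603] [0.47853309 0.0653272  0.05809887] 14.5083
True [-9.70885663e-02 -1.68617063e-05  5.71813172e-02] -0.6297851069217503 15.4333
```

View pics/s4c.png

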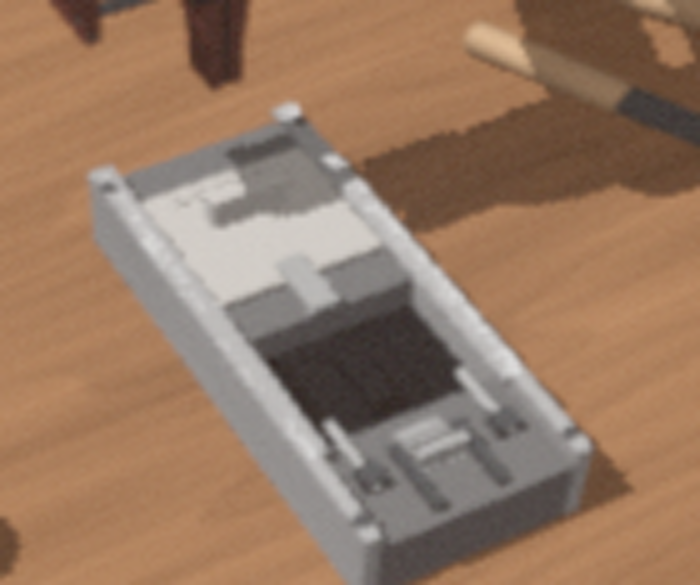

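Run:
```python
from h import *
Z=.0575
hit=servo_line([*fromS(-.029,0),Z],orientation=Q(-93.3),rate=.05,contact_N=6)
print(hit,toS(current_position()),current_force(),current_clock())
sleep(.1)
print(fx(),toS(current_position()))
c=cap('scene','s5.png');S=toS(cloud(c))
a=c['image'][130:260,270:410];cv2.imwrite('pics/s5c.png',cv2.resize(a,None,fx=5,fy=4.5,interpolation=2))
```

```text
False [-2.87023182e-02  3.44735179e-05  5.77470832e-02] [-0.1687421   0.43882935 -0.31405277] 16.9667
0.4344269552374333 [-2.87890082e-02  1.53544338e-05  5.77308800e-02]
```

View pics/s5c.png

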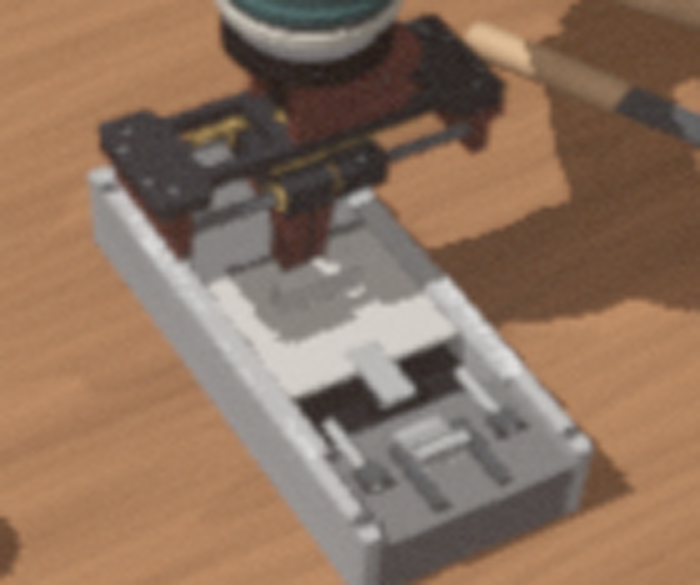

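```bash
cat > push.py <<'E'
from h import *
import sys
x=float(sys.argv[1]);xe=float(sys.argv[2]);step=.0005;Z=.0575
peak=0;log=[];t0=current_clock()
while x<xe:
    x+=step if peak>0 or True else 0
    f=fx()
    hit=servo_line([*fromS(x,0),Z],rate=.008,contact_N=max(2.5,22-f))
    f=fx();s=toS(current_position())[0];log.append((round(x*1000,1),round(s*1000,2),round(f,1),hit))
    peak=max(peak,f)
    if peak>9.5 and f<6.5: print('CLICK');break
    if f>21.5 or current_clock()-t0>25: print('STOP');break
print(current_clock());print(log[::1])
E
python3 push.py -.0288 -.016
```

```text
23.6167
[(-28.3, np.float64(-28.38), 0.9, False), (-27.8, np.float64(-27.98), 1.3, False), (-27.3, np.float64(-27.39), 0.2, False), (-26.8, np.float64(-26.82), 0.8, False), (-26.3, np.float64(-26.27), 1.2, False), (-25.8, np.float64(-25.77), 0.5, False), (-25.3, np.float64(-25.22), 0.6, False), (-24.8, np.float64(-24.7), 1.0, False), (-24.3, np.float64(-24.23), 0.9, False), (-23.8, np.float64(-23.72), 1.0, False), (-23.3, np.float64(-23.21), 0.5, False), (-22.8, np.float64(-22.7), 0.5, False), (-22.3, np.float64(-22.21), 1.2, False), (-21.8, np.float64(-21.72), 0.3, False), (-21.3, np.float64(-21.22), 0.8, False), (-20.8, np.float64(-20.73), 1.5, False), (-20.3, np.float64(-20.25), 1.2, False), (-19.8, np.float64(-19.77), 1.1, False), (-19.3, np.float64(-19.25), 0.5, False), (-18.8, np.float64(-18.73), 0.6, False), (-18.3, np.float64(-18.22), 0.0, False), (-17.8, np.float64(-17.76), 0.3, False), (-17.3, np.float64(-17.25), 0.7, False), (-16.8, np.float64(-16.74), -0.3, False), (-16.3, np.float64(-16.26), 1.1, False), (-15.8, np.float64(-15.74), 1.1, False)]
```

Run:
```python
from h import *
hit=servo_line([*fromS(.012,0),.0575],rate=.012,contact_N=2.5)
print(hit,toS(current_position()),fx(),current_clock())
```

```text
True [-7.10289249e-03 -3.52666051e-06  5.70219593e-02] -0.39517392357420567 24.675
```

Run:
```python
from h import *
print(current_force(),fx())
hit=servo_line([*fromS(.012,0),.0575],rate=.010,contact_N=3.5)
print(hit,toS(current_position()),fx(),current_force(),current_clock())
```

```text
[ 0.44916507  0.92499348 -0.56375368] -0.39517392357420567
True [-7.18165475e-03  6.61077877e-06  5.61751339e-02] 0.7653864961933229 [-0.76476982  0.03274278 -0.34277934] 25.3
```

Run:
```python
from h import *
print(toS(current_position()),current_force(),current_finger_gap())
x=-.0068
for i in range(5):
    x+=.0005;h=servo_line([*fromS(x,0),.0575],rate=.008,contact_N=12)
    print(h,toS(current_position()).round(5),current_force().round(2),current_clock())
```

```text
[-7.18165475e-03  6.61077877e-06  5.61751339e-02] [-0.76476982  0.03274278 -0.34277934] 0.0008497552091513472
False [-6.740e-03 -2.000e-05  5.732e-02] [-0.64 -0.47  0.33] 25.7083
False [-6.72e-03 -2.00e-05  5.73e-02] [-3.75 -0.25  0.9 ] 25.9583
False [-6.620e-03 -1.000e-05  5.728e-02] [-6.22 -0.42  3.31] 26.2083
False [-6.40e-03 -4.00e-05  5.73e-02] [-5.78  0.29  2.89] 26.4583
False [-0.00613 -0.       0.05733] [-6.97  0.56  3.88] 26.7083
```

```bash
python3 push.py -.0048 .003
```

```text
CLICK
30.7083
[(-4.3, np.float64(-6.16), 6.6, False), (-3.8, np.float64(-5.93), 7.1, False), (-3.3, np.float64(-5.68), 7.7, False), (-2.8, np.float64(-5.47), 8.2, False), (-2.3, np.float64(-5.21), 8.3, False), (-1.8, np.float64(-5.06), 9.8, False), (-1.3, np.float64(-4.74), 9.5, False), (-0.8, np.float64(-4.51), 10.3, False), (-0.3, np.float64(-4.28), 10.8, False), (0.2, np.float64(-4.02), 11.3, False), (0.7, np.float64(-3.76), 12.2, False), (1.2, np.float64(-3.68), 13.3, False), (1.7, np.float64(-3.41), 12.8, False), (2.2, np.float64(-2.98), 13.2, False), (2.7, np.float64(-2.94), 14.5, False), (3.2, np.float64(0.21), 5.7, False)]
```

Run:
```python
from h import *
sleep(.3)
for i in range(4):
    sleep(.1); print(toS(current_position()).round(5),fx(),current_force().round(1))
# back off slowly by command, watch force vs position
x=.0032
for i in range(12):
    x-=.0005;servo_line([*fromS(x,0),.0575],rate=.008)
    print(round(x*1000,1),toS(current_position()).round(5)[0]*1000,round(fx(),2))
print(current_clock())
```

```text
[2.020e-03 1.000e-05 5.701e-02] 5.6084409479900605 [-5.6 -0.4 -0.9]
[ 0.00202 -0.       0.057  ] 4.844988237092959 [-4.8  0.2 -1.8]
[2.01e-03 1.00e-05 5.70e-02] 5.079463501961614 [-5.   1.4 -0.7]
[ 0.00202 -0.       0.05701] 5.218681321087397 [-5.2  1.3 -1.1]
2.7 2.0300000000000002 4.87
2.2 2.07 4.72
1.7 2.0300000000000002 3.93
1.2 1.95 1.79
0.7 1.88 0.83
0.2 0.85 1.11
-0.3 -0.25 -0.12
-0.8 -0.87 0.61
-1.3 -1.35 0.07
-1.8 -1.8699999999999999 0.26
-2.3 -2.35 -0.0
-2.8 -2.8600000000000003 0.14
34.4083
```

The push peaked at 14.5 N and snapped to about 5 N with a forward jump. On backing off, the force went to zero without the lid following. I'll lift clear and check visually.

Run:
```python
from h import *
servo_line([*fromS(-.02,0),.0575],rate=.08)
servo_line([*fromS(-.02,0),.14],rate=.15)
move_ptp([.5,-.15,.2],Q(-93.3))
sleep(.2);print(current_clock(),current_force())
for n in('scene','top'):
    c=cap(n,n+'6.png');S=toS(cloud(c))
    ok=np.isfinite(S[...,2])&(S[...,2]>.064)&(S[...,2]<.08)&(S[...,0]<.08)&(S[...,0]>-.1)&(abs(S[...,1])<.03)
    if ok.sum()>3: print(n,'rib',ok.sum(),np.percentile(S[ok],[3,50,97],axis=0).round(4))
    im=c['image'];L=np.isfinite(S[...,2])&(S[...,2]>.048)&(S[...,2]<.057)&(im.min(2)>190)&(abs(S[...,1])<.035)&(S[...,0]<.09)&(S[...,0]>-.13)
    print('white lid',np.percentile(S[L],[1,99],axis=0).round(4))
    y0,y1,x0,x1=(145,265,280,395) if n=='scene' else (150,265,275,340)
    cv2.imwrite(f'pics/st6_{n}.png',cv2.resize(im[y0:y1,x0:x1],None,fx=5,fy=5,interpolation=2))
```

```text
36.5917 [-0.20884022  0.54841419 -1.06108733]
scene rib 113 [[ 0.0153 -0.0225  0.065 ]
 [ 0.0238 -0.002   0.0727]
 [ 0.0275  0.02    0.0755]]
white lid [[-0.0082 -0.0343  0.0488]
 [ 0.0708  0.034   0.0546]]
top rib 54 [[ 0.0137 -0.0189  0.0711]
 [ 0.018   0.0017  0.0753]
 [ 0.0237  0.0196  0.0791]]
white lid [[-0.0085 -0.0344  0.0483]
 [ 0.0854  0.0345  0.0567]]
```

View pics/st6_scene.png

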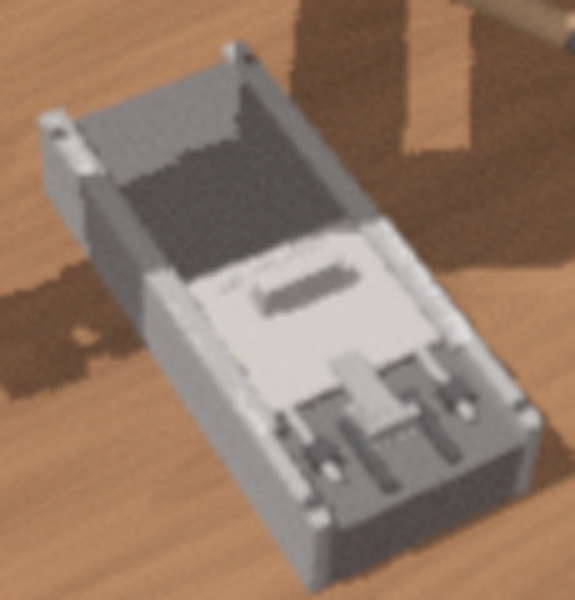

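View pics/st6_top.png

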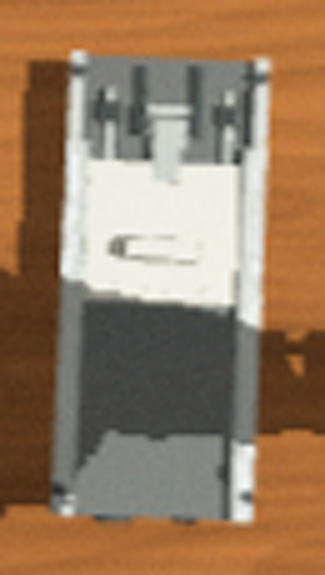

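View pics/scene6.png

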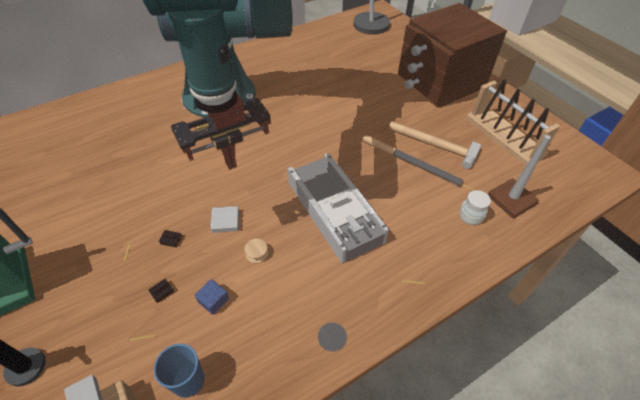

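```bash
python3 -c "
from h import *
close_job();print(current_clock())"
```

```text
the job is handed in; nothing more can be done
the job is handed in; nothing more can be done
```

I put the large pack in the well rib up, slid the lid over it until the tab clicked, and handed the job in at about 37 s on the robot's clock. `close_job()` gives no verdict, so these are my own checks.

- **Pack:** I chose the largest of three look-alikes. Contact came at the expected seated height, TCP z = 0.0295. Both cameras then put its rib top at 41–43 mm (42 expected), about 1 mm from the well's centre, while the lid was still open. Once the lid covered it I could not look at it again.
- **Lid:** I pushed the rib gently from behind. The force rose to 14.5 N, then snapped down to about 5 N, which is pins and rails alone. The 25 N limit is on the bracket; I measured only the push at the wrist.
- **Latch:** When I backed off, the force fell to zero and the lid did not follow. From where the pins first pushed back, I estimate it rests at about 0.108, just inside the latched range. The last pictures show it shut, with the rib moved about 101 mm in both cameras.
- **Other things:** In the last scene picture the bench block, spool, ring box, file and hammer look unmoved. I did not measure them. The arm was clear of everything at hand-in.

Two slow approaches stopped early on small force changes before the pins, so I switched to short steps with a higher threshold. The two cameras disagreed by 1–2 mm on absolute positions, within their calibration.

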